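# Set the pasta sheeter two notches finer and shut its guard

### The job

The pasta sheeter's rollers still stand at their widest. Set them two notches finer with the sprung knob on its side - pull it out, turn it clockwise to the second hole on from where it sits and let its pin snap fully home there - and lower the wire finger guard gently until it is fully shut over the rollers. Leave the kitchen things standing around it where they are.

Things in the scene. Friction and masses are not known exactly. Their poses are not given: they have to be found in the camera images.
- machine: electric pasta sheeter, fixed: steel cheeks, two rollers on top, 165 mm high, white motor housing at its -y end, knob at its +y end. Origin on the worktop under the middle of the roller part; z up, x away from its delivery chute (chute on -x), y along the rollers to the knob. Body spans x -75 to 75 mm (chute to -138), y -188 to 94 mm (outer face of the +y cheek); motor housing top at 159 mm
- knob_grip (a point): centre of the fluted black knob, a cylinder 36 mm in diameter, 30 mm long, its axis level along the machine's y. With the pin home the point is at (0, 133, 125) mm in the machine's frame and the knob spans y 118 to 148 mm. It is free all round: pinch it across its diameter from above. The point turns and slides with the knob; at dial 0 its axes are the machine's
- dial (a joint): turn of the knob, rad: 0 with the pin in the first hole (widest), growing clockwise as seen facing the knob's end (its top goes to the machine's -x): finer. Eight holes, 30 degrees (0.524 rad) apart: 0, 0.524, 1.047 ... 3.665; play in a hole 0.05. Locked while the pin is in, light friction (0.06 Nm) once out. Let go within 0.08 rad of a hole the pin drops in, else it rests on the plate
- knob (a joint): how far the knob is pulled out along the machine's +y, m: 0 with its pin fully home, 0.011 at its stop. A spring pulls it in, 6 N at home, 11 N at the stop. The pin is clear of the holes from 0.007 on; let go between holes it rests on the plate at 0.007
- pointer_tip (a point): tip of the black pointer tab behind the knob; the tab carries the pin and points along it to its hole; tip 26 mm from the knob's axis. At the start it stands 60 degrees from the top towards the machine's +x; in the wanted hole straight up. The holes are dark dots (7 mm) on a 20 mm radius circle on a steel plate 64 mm in diameter
- guard_tab (a point): centre of the black grip tab (16 x 44 x 8 mm, the 44 along the machine's y) at the middle of the guard's free edge, 110 mm from the hinge axis; its x axis points to the hinge. The guard is a steel wire frame 148 mm wide (y), 104 mm long, of 6 mm rod, with thinner cross wires 16 to 28 mm apart
- guard_hinge (a point): middle of the guard's hinge axis, at (52, 0, 174) mm in the machine's frame; the axis runs along the machine's y
- guard (a joint): guard's angle in rad: 0 shut (lying level over the rollers, free edge towards the machine's -x), growing as its free edge goes up and back; about 1.57 upright, 1.95 leaning back on its stop. The hinge is stiff (about 0.17 Nm): the guard stays where it is left; some 2 N at its free edge, square to it, moves it
- rolling_pin: bystander: wooden rolling pin 45 mm in diameter, 356 mm long, lying on the worktop; origin under its middle, its length along its y
- dredger: bystander: steel flour dredger, 66 mm in diameter, 104 mm high; origin under its centre
- flour_jar: bystander: glass jar with wooden lid, 100 mm in diameter, 150 mm high; origin under its centre
- egg_bowl: bystander: white bowl of eggs, 170 mm in diameter, 75 mm high; origin under its centre
- pastry_brush: bystander: pastry brush 210 mm long, lying along its x; origin under it
- mug: bystander: mug 82 mm in diameter, 95 mm high, handle on its +y; origin under its centre
- scraper: bystander: dough scraper, steel blade and wooden grip, 76 x 115 x 20 mm, lying on top of the motor housing; origin under it

How it is judged:
By the outcome, as a careful person would: the job done as asked, in the order asked, and still so for the second after the job is handed in, with the robot touching nothing.
It also fails if it takes over 58 s, if anything falls off the work surface, if the arm or the gripper's body presses on something with over 40 N, if the wrist force passes 120 N, or if a joint passes its speed limit or range.

### The arm

A 6-joint arm with a two-finger parallel gripper is mounted at the origin on the work surface. World frame = base frame: x ahead of the robot, y to its left, z up, the work surface at z = 0. Lengths are in m, angles in rad, forces in N, time in s.
With the tool pointing down it reaches from about 0.3 to 0.75 m from the base axis. Payload 8.5 kg.
Tool frame: the origin (TCP) lies on the centre line of the jaws, within the pads' length; the fingertips stand 8 mm ahead of it and the grasp point (between the pads) lies 11 mm behind it; z points along the fingers, y is the line along which they close (so a half turn about z gives the same grasp; the last joint's range is limited). The gripper opens to 88 mm and grips with 3 to 60 N. Pads are 18 mm wide; open, the fingers measure 123 mm over their backs; the gripper's body (75 mm by 187 mm) begins 45 mm behind the grasp point.
Start: joints at [1.027, 0.381, 1.297, -0, 1.464, -0.215], TCP at [0.178, 0.521, 0.247] pointing down, gripper open.
Joint ranges: [-3.11, 3.11], [-0.89, 2.33], [0.22, 2.48], [-1.42, 4.56], [0.17, 2.85], [-2.88, 2.88]. Speed limits (rad/s): [2.39, 2.39, 3.14, 3.14, 3.14, 3.14].

### API

Orientations are given as a 3x3 rotation matrix whose columns are the frame's x, y, z axes.
In Python, from bench import bot, vision gives the robot as it stands.
- The arm moves only by the tool carry_out, never from a script. Its argument "plan" is a list of rows, each a list of 5 numbers: the shift along the world's x, y, z normalised to -1 to 1, where 1 is 500 mm, then the turn about the world's z normalised to -1 to 1, where 1 is 0.5 rad, then the closure, from 0 (fully open) to 1 (shut). In form: [[dx, dy, dz, yaw, claw], ...]. A call has 1 to 12 rows; each row shifts and turns the commanded pose from where the row before left it; what a row does not reach is not made up. A row lasts 1/12 s, in which the tool goes at most 41.7 mm and 7.16 degrees, less where a joint would pass 70% of its speed; a pose out of reach is approached as far as the arm can. A call with a number of a shift or a turn outside -1 to 1 is refused whole. A call with a gripper value outside its range is refused whole. The fingers move at their own pace and stop on an object; the grip force is fixed at half the most. Time passes only in rows, so rows that do not move let the fingers close. It gives the time, the measured TCP pose, the force, the opening and the grip force at its end, in the units of the state.
- bot.get_state(): the state, without advancing time (a new reading comes with each control period).
- vision.read_camera(name): name is "scene" or "top" or "wrist"; returns (picture, depth): 384x512x3 uint8, red, green, blue; 384x512 float32, m along the optical axis (not along the pixel's ray), 0 where there is no reading.
- vision.camera_model(name): a dict with "fx", "fy", "cx", "cy" (pixels), "dist_coeffs" ([k1, k2, p1, p2, k3] as OpenCV has them; the pictures are not rectified), "R" (3x3) and "t" (3): a world point X has camera coordinates R X + t. Camera axes: x right, y down, z forward; pixel columns grow to the right and rows downward; lengths in m; the calibration is good to about 2 mm. A picture is of the moment at which its call begins: read the wrist's pose just before it. camera_model takes no time and is no camera call; for the wrist camera it gives the pose at the moment of the call.
- bot.hand_in(): hands the job in; it is judged then, once.
The state is a dict: "time": time; "q": joint angles; "qvel": joint speeds; "joint_efforts": joint torques, N m; "tool_pos": TCP position; "tool_rot": TCP orientation; "force": force on the tool from outside, world axes, zero at the start; "wrist_torque": the same for the moment, N m; "finger_gap": opening from 0.0 (shut) to 1.0 (fully open); "grip_force": force on a finger pad.
Only numpy, scipy, OpenCV 4.12 (cv2) and the standard library are available. Lean on these libraries where they do the work, as an engineer would, in place of code of your own. Each camera call takes 0.05 s, during which the arm holds its last target. There are 200 camera calls.

## Working session

There is one attempt and no reset: what is moved stays moved. The work goes in short steps, Python scripts to look and compute and a tool call to move; the robot and the scene stay as the last step left them, time stands still between calls to the robot, and variables do not carry over. Pictures are saved under pics/ and viewed, at most 10 in all, crops included, and the job is handed in when it is done.

Besides the shell and the picture viewer there is one more tool, called after "Emit:" by a JSON object that holds its "method" and its "body", one argument or row to a line. carry_out: Moves the arm, as the interface text tells. Its arguments: {"type":"object","properties":{"plan":{"type":"array","items":{"type":"array","items":{"type":"number"}}}},"required":["plan"]}

```bash
mkdir -p pics; cat > h.py <<'E'
import numpy as np, cv2, pickle
from bench import bot, vision
def snap(n):
    m=vision.camera_model(n); im,d=vision.read_camera(n); return im,d,m
def K(m): return np.array([[m['fx'],0,m['cx']],[0,m['fy'],m['cy']],[0,0,1.]])
def ray(m,uv):
    p=cv2.undistortPoints(np.array([[uv]],float),K(m),np.array(m['dist_coeffs'],float))[0,0]
    R=np.array(m['R']);t=np.array(m['t']); return -R.T@t, R.T@np.array([p[0],p[1],1.])
def onplane(m,uv,z):
    c,d=ray(m,uv); return c+d*(z-c[2])/d[2]
def cloud(m,d):
    h,w=d.shape; v,u=np.mgrid[:h,:w]
    p=cv2.undistortPoints(np.stack([u,v],-1).reshape(-1,1,2).astype(float),K(m),np.array(m['dist_coeffs'],float))[:,0]
    z=d.reshape(-1,1); X=np.c_[p*z,z]; return ((X-np.array(m['t']))@np.array(m['R'])).reshape(h,w,3)
def tri(a,b):
    A=[];B=[]
    for m,uv in (a,b):
        c,d=ray(m,uv); d/=np.linalg.norm(d); P=np.eye(3)-np.outer(d,d); A.append(P);B.append(P@c)
    return np.linalg.solve(A[0]+A[1],B[0]+B[1])
def proj(m,X):
    return cv2.projectPoints(np.atleast_2d(np.array(X,float)),cv2.Rodrigues(np.array(m['R'],float))[0],np.array(m['t'],float),K(m),np.array(m['dist_coeffs'],float))[0][:,0]
def save(im,n): cv2.imwrite('pics/'+n,cv2.cvtColor(im,cv2.COLOR_RGB2BGR))
E
python3 - <<'E'
from h import *
S={n:snap(n) for n in('scene','top')}
pickle.dump(S,open('s0.pkl','wb'))
for n in S:
    m=S[n][2]; print(n,m['fx'],-np.array(m['R']).T@m['t'],np.array(m['R'])[2])
    save(S[n][0],n+'0.png')
print(bot.get_state())
E
```

```text
scene 448.3884523435925 [0.90209188 0.70696889 0.90272167] [-0.28268929 -0.64480749 -0.71014792]
top 374.3932419159563 [0.42861866 0.03167815 0.94233183] [ 0.17323107 -0.02894509 -0.98445578]
{'time': 0.1, 'q': array([ 1.02669444e+00,  3.81093374e-01,  1.29812114e+00,  5.27533692e-06,
        1.46355683e+00, -2.15298771e-01]), 'qvel': array([-4.44257625e-04, -1.97721788e-03, -2.87515139e-03,  2.07818913e-04,
       -3.41855337e-05, -5.97398405e-04]), 'joint_efforts': array([ 4.62910815e-03, -4.38649428e+01, -2.24909377e+01,  7.15051708e-02,
        3.42720409e-02, -1.20447498e-04]), 'tool_pos': array([0.17748431, 0.52034305, 0.24623995]), 'tool_rot': array([[-9.46429245e-01,  3.22910680e-01, -6.14638813e-04],
       [ 3.22911163e-01,  9.46428745e-01, -1.00576735e-03],
       [ 2.56938820e-04, -1.15036137e-03, -9.99999305e-01]]), 'force': array([ 0.34164158,  0.1973342 , -0.396784  ]), 'wrist_torque': array([ 0.01619986, -0.05644703,  0.06444954]), 'grip_force': 0.0, 'finger_gap': 1.0026407997237154}
```

View pics/scene0.png

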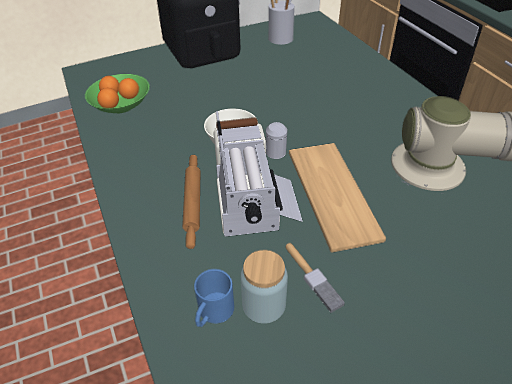

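View pics/top0.png

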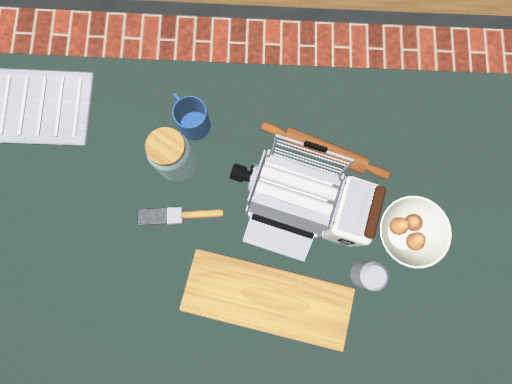

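The top view shows the machine at about (300,200), the knob at (240,173), the upright guard with its black tab at (315,147), and the chute at (280,238). The scene view shows the knob at (253,213) on the plate. Next I'll measure from both views.

```bash
python3 - <<'E'
from h import *
S=pickle.load(open('s0.pkl','rb'))
im,d,m=S['scene']; P=cloud(m,d)
print('origin proj',proj(m,[[0,0,0]]),proj(S['top'][2],[[0,0,0]]))
reg=np.zeros(d.shape,bool); reg[185:232,218:282]=1
blk=(im.max(2)<60)
Q=P[reg&~blk&(d>0)]
Q=Q[(Q[:,2]>.02)&(Q[:,2]<.16)]
best=None;rng=np.random.default_rng(0)
for _ in range(500):
    a,b=Q[rng.choice(len(Q),2,False)][:,:2]; n=np.array([-(b-a)[1],(b-a)[0]]); l=np.linalg.norm(n)
    if l<.01: continue
    n/=l; r=np.abs((Q[:,:2]-a)@n)<.003
    if best is None or r.sum()>best.sum(): best=r
I=Q[best]; c=I.mean(0); n=np.linalg.svd(I-c)[2][2]; n*=np.sign(n[1]); print('plane',len(Q),best.sum(),c,n,I.min(0),I.max(0))
yaw=np.arctan2(-n[0],n[1]); print('yaw deg',np.degrees(yaw))
for nm,(r0,r1,c0,c1) in {'scene':(196,228,240,270),'top':(160,186,226,262)}.items():
    im,d,m=S[nm]; P=cloud(m,d); b=(im.max(2)<70); r=np.zeros_like(b); r[r0:r1,c0:c1]=1
    k,lab,st,ce=cv2.connectedComponentsWithStats((b&r).astype(np.uint8))
    for i in range(1,k):
        if st[i,4]>15:
            q=P[(lab==i)&(d>0)]; q=q[q[:,2]>.05]; print(nm,st[i],ce[i],np.median(q,0),q.min(0),q.max(0))
# guard tab
im,d,m=S['top'];P=cloud(m,d);b=(im.max(2)<60);r=np.zeros_like(b);r[136:156,298:332]=1
q=P[b&r&(d>0)];q=q[q[:,2]>.2];print('tab',len(q),q.mean(0),q.min(0),q.max(0))
for n in S:
    im=S[n][0]; r=(slice(160,240),slice(200,307)) if n=='scene' else (slice(120,240),slice(225,385))
    c=cv2.resize(im[r],None,fx=5 if n=='scene' else 3.5,fy=5 if n=='scene' else 3.5,interpolation=cv2.INTER_CUBIC); save(c,n+'c.png')
    if n=='scene': A=c
    else: B=c
h=max(len(A),len(B));
save(cv2.resize(np.hstack([cv2.copyMakeBorder(x,0,h-len(x),0,0,cv2.BORDER_CONSTANT) for x in(A,B)]),(800,300)),'both.png')
E
```

```text
origin proj [[428.47289111 164.48587396]] [[255.71448246 449.68478856]]
plane 2256 1394 [0.60669154 0.0183219  0.08472749] [2.88332883e-01 9.57530170e-01 3.48410780e-04] [ 0.53674771 -0.00448885  0.02008287] [0.67442798 0.04056403 0.15998269]
yaw deg -16.75817552778116
scene [242 202  20  22 257] [252.08949416 211.64202335] [0.61981537 0.06069796 0.13607349] [0.5891646  0.02452481 0.10853017] [0.63694586 0.07659996 0.14495142]
top [230 164  23  18 277] [240.12274368 172.86642599] [0.60974345 0.05413852 0.13970377] [0.5944563  0.02796203 0.12542851] [0.63131648 0.07598983 0.14633394]
tab 105 [ 0.63014423 -0.08449423  0.28970992] [ 0.62286543 -0.10429706  0.28075553] [ 0.63728505 -0.06458215  0.29490151]
```

View pics/both.png

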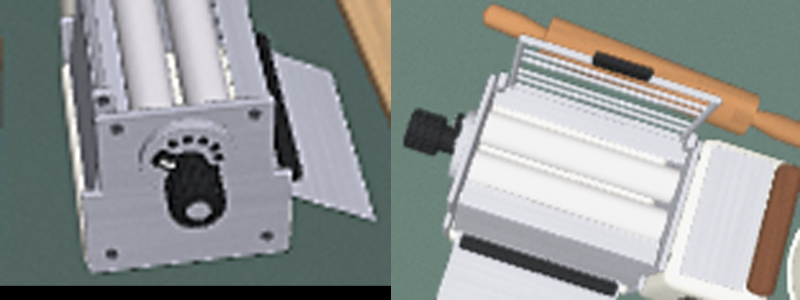

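The left crop shows the knob with its pointer tab up and to the left, and the hole arc above it. The right crop shows the guard nearly upright. Measured: yaw -16.8°, knob near (0.6125, 0.0575). Moving above the knob now.

Emit:
{"method": "carry_out", "body": {
  "plan": [
    [0.0483,-0.0514,0,-0.1706,0],
    [0.0483,-0.0514,0,-0.1706,0],
    [0.0483,-0.0514,0,-0.1706,0],
    [0.0483,-0.0514,0,-0.1706,0],
    [0.0483,-0.0514,0,-0.1706,0],
    [0.0483,-0.0514,0,-0.1706,0],
    [0.0483,-0.0514,0,-0.1706,0],
    [0.0483,-0.0514,0,-0.1706,0],
    [0.0483,-0.0514,0,-0.1706,0],
    [0.0483,-0.0514,0,-0.1706,0],
    [0.0483,-0.0514,0,-0.1706,0],
    [0.0483,-0.0514,0,-0.1706,0]
  ]
}}

```text
time: 1.1
tool_pos: [0.4682, 0.2106, 0.2466]
tool_rot: [[-0.212, 0.977, -0.001], [0.977, 0.212, -0.0], [0.0, -0.001, -1.0]]
force: [0.5, 0.3, -0.6]
finger_gap: 1.001
grip_force: 0.0
```

Emit:
{"method": "carry_out", "body": {
  "plan": [
    [0.0483,-0.0514,0,-0.1706,0],
    [0.0483,-0.0514,0,-0.1706,0],
    [0.0483,-0.0514,0,-0.1706,0],
    [0.0483,-0.0514,0,-0.1706,0],
    [0.0483,-0.0514,0,-0.1706,0],
    [0.0483,-0.0514,0,-0.1706,0],
    [0,0,0,0,0]
  ]
}}

```text
time: 1.68
tool_pos: [0.6152, 0.0533, 0.2451]
tool_rot: [[0.298, 0.955, -0.001], [0.955, -0.298, -0.001], [-0.001, -0.0, -1.0]]
force: [-0.0, 0.7, -1.1]
finger_gap: 1.003
grip_force: 0.0
```

```bash
python3 - <<'E'
from h import *
s=bot.get_state(); S={n:snap(n) for n in('wrist','top','scene')}; pickle.dump(S,open('s1.pkl','wb'))
print(s['time'],s['tool_pos'],s['tool_rot'],s['q'],s['force'])
im,d,m=S['wrist']; C=-np.array(m['R']).T@m['t']; print('cam',C,np.array(m['R']))
print(proj(m,[[.6125,.0575,.125]]))
save(im,'w1.png')
E
```

```text
1.6833 [0.6152118  0.05327158 0.24514416] [[ 2.97887004e-01  9.54600920e-01 -6.45460578e-04]
 [ 9.54600379e-01 -2.97887551e-01 -1.05945873e-03]
 [-1.20363495e-03 -3.00557927e-04 -9.99999230e-01]] [-1.04623623e-01  5.02895350e-01  1.09792405e+00 -1.12156078e-03
  1.54130456e+00  1.97888555e-01] [-0.03592206  0.72281464 -1.05998637]
cam [0.63857493 0.12783342 0.38245308] [[ 9.54470772e-01 -2.98304312e-01  2.86707389e-04]
 [-2.84071998e-01 -9.08638111e-01  3.06071697e-01]
 [-9.10419939e-02 -2.92217935e-01 -9.52008421e-01]]
[[257.54561    187.28140272]]
```

View pics/w1.png

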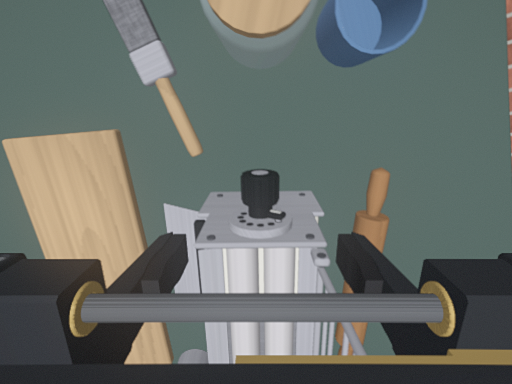

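Wrist view: the knob is at about (260,188), with its plate below at (260,222) and the tab pointing right to (283,215). The jaws are aligned with the machine's x. Next I'll refine the knob centre.

```bash
cat >> h.py <<'E'
e=np.array([.9575,-.2885,0]);n=np.array([.2885,.9575,0])
def knob(S,W=('wrist','top')):
    out={}
    for nm in W:
        im,d,m=S[nm];P=cloud(m,d);b=(im.max(2)<75)&(d>0)
        E,N,Z=P@e,P@n,P[...,2]
        k=b&(abs(E-.57)<.04)&(N>.19)&(N<.27)&(Z>.09)&(Z<.16)
        out[nm]=(E[k],N[k],Z[k],k)
    return out
E
python3 - <<'E'
from h import *
S=pickle.load(open('s1.pkl','rb'))
for nm,(E,N,Z,k) in knob(S,('wrist','top','scene')).items():
    print(nm,len(E),[np.percentile(a,[1,50,99]).round(4) for a in(E,N,Z)])
    j=(Z>.128); 
    # circle fit on E,Z for points N in the knob's middle
    for lo,hi in((.216,.247),):
        s=(N>lo)&(N<hi)&(Z>.11); A=np.c_[2*E[s],2*Z[s],np.ones(s.sum())]; x=np.linalg.lstsq(A,E[s]**2+Z[s]**2,rcond=None)[0]; print('  circ',x[:2],np.sqrt(x[2]+x[0]**2+x[1]**2),s.sum())
    v,u=np.nonzero(k); print('  uv',u.min(),u.max(),v.min(),v.max())
# plate: steel ring: roller part edges in E at cheek top
im,d,m=S['wrist'];P=cloud(m,d);E,N,Z=P@e,P@n,P[...,2]
s=(d>0)&(N>.150)&(N<.2)&(abs(Z-.165)<.006);print('cheek top E',np.percentile(E[s],[1,99]),'N',np.percentile(N[s],[50,99.5]),s.sum(),np.median(Z[s]))
for nm in('wrist','scene','top'):
    im,d,m=S[nm];P=cloud(m,d);E,N,Z=P@e,P@n,P[...,2]
    s=(d>0)&(abs(E-.57)<.034)&(N>.185)&(N<.212)&(Z>.09)&(Z<.158)&(im.min(2)>120); print(nm,'plate N hist',np.histogram(N[s],bins=np.arange(.185,.213,.002)))
# triangulate knob bulk between wrist & scene end faces: knob end disc
E
```

```text
wrist 1544 [array([0.5541, 0.5725, 0.5919]), array([0.2  , 0.23 , 0.246]), array([0.119 , 0.1387, 0.1435])]
  circ [0.57215826 0.12731756] 0.015371815370360727 1236
  uv 239 284 170 225
top 28 [array([0.5746, 0.581 , 0.5941]), array([0.2056, 0.2094, 0.2182]), array([0.1326, 0.1375, 0.1427])]
  circ [0.57874415 0.13808341] 0.004126631764290424 5
  uv 245 253 165 173
scene 275 [array([0.5544, 0.5763, 0.5952]), array([0.1987, 0.2354, 0.2485]), array([0.1108, 0.1367, 0.1453])]
  circ [0.57461819 0.12691412] 0.015068036558799774 192
  uv 242 269 192 223
cheek top E [0.51601499 0.62927832] N [0.18931724 0.19251535] 1416 0.163181236339967
wrist plate N hist (array([  0,   0,   3, 480, 125, 120, 130, 704,   6,  23,   0,   1,  22]), array([0.185, 0.187, 0.189, 0.191, 0.193, 0.195, 0.197, 0.199, 0.201,
       0.203, 0.205, 0.207, 0.209, 0.211]))
scene plate N hist (array([ 0,  1, 16, 75, 56, 21, 31, 89, 72,  6,  0,  0,  1]), array([0.185, 0.187, 0.189, 0.191, 0.193, 0.195, 0.197, 0.199, 0.201,
       0.203, 0.205, 0.207, 0.209, 0.211]))
top plate N hist (array([ 0,  0,  0,  0,  2,  9,  9, 10,  4,  2,  0,  0,  0]), array([0.185, 0.187, 0.189, 0.191, 0.193, 0.195, 0.197, 0.199, 0.201,
       0.203, 0.205, 0.207, 0.209, 0.211]))
```

Emit:
{"method": "carry_out", "body": {
  "plan": [
    [0.0022,0.015,0,0.02,0],
    [0,0,-0.036,0,0],
    [0,0,-0.04,0,0],
    [0,0,-0.04,0,0],
    [0,0,-0.04,0,0],
    [0,0,-0.04,0,0],
    [0,0,-0.04,0,0],
    [0,0,-0.04,0,0],
    [0,0,0,0,0],
    [0,0,0,0,0]
  ]
}}

```text
time: 2.67
tool_pos: [0.6128, 0.0667, 0.1089]
tool_rot: [[0.278, 0.961, -0.001], [0.961, -0.278, 0.0], [-0.0, -0.001, -1.0]]
force: [1.2, -0.1, 0.2]
finger_gap: 1.002
grip_force: 0.0
```

Emit:
{"method": "carry_out", "body": {
  "plan": [
    [0,0,0,0,0.3],
    [0,0,0,0,0.6],
    [0,0,0,0,0.8],
    [0,0,0,0,1],
    [0,0,0,0,1],
    [0,0,0,0,1],
    [0,0,0,0,1],
    [0,0,0,0,1]
  ]
}}

```text
time: 3.33
tool_pos: [0.6148, 0.0653, 0.1091]
tool_rot: [[0.28, 0.96, 0.004], [0.96, -0.28, -0.0], [0.001, 0.004, -1.0]]
force: [13.9, -2.3, -4.2]
finger_gap: 0.419
grip_force: 7.7
```

Emit:
{"method": "carry_out", "body": {
  "plan": [
    [0,0,0,0,1],
    [0.0014,0.0048,0,0,1],
    [0.0014,0.0048,0,0,1],
    [0.0014,0.0048,0,0,1],
    [0.0014,0.0048,0,0,1],
    [0,0,0,0,1],
    [0,0,0,0,1]
  ]
}}

```text
time: 3.92
tool_pos: [0.6184, 0.0724, 0.1091]
tool_rot: [[0.281, 0.96, 0.005], [0.96, -0.281, -0.004], [-0.003, 0.006, -1.0]]
force: [9.4, -12.9, -3.2]
finger_gap: 0.38
grip_force: 29.8
```

```bash
cat >> h.py <<'E'
def look(tag):
    s=bot.get_state(); S={k:snap(k) for k in('wrist','scene')}; pickle.dump(S,open(tag+'.pkl','wb'))
    p=s['tool_pos'];f=s['force'];print(s['time'],'E %.4f N %.4f z %.4f'%(p@e,p@n,p[2]),'F e,n,z',(f@e).round(1),(f@n).round(1),f[2].round(1),'grip',s['grip_force'],s['finger_gap']*88)
    for nm,(E,N,Z,k) in knob(S,('scene',)).items(): print(nm,len(E),'N max',np.percentile(N,[97,99]))
    return S
def crop(S,nm,r,sc,out): save(cv2.resize(S[nm][0][r[0]:r[1],r[2]:r[3]],None,fx=sc,fy=sc,interpolation=cv2.INTER_CUBIC),out)
E
python3 - <<'E'
from h import *
S=look('s2'); a=S['scene'][0][170:245,205:305]; b=S['wrist'][0][150:260,190:337]
a=cv2.resize(a,(400,300),interpolation=2);b=cv2.resize(b,(400,300),interpolation=2);save(np.hstack([a,b]),'p2.png')
E
```

```text
3.9167 E 0.5712 N 0.2477 z 0.1091 F e,n,z 12.8 -9.7 -3.2 grip 29.801257252693176 33.401109952087396
scene 367 N max [0.25854535 0.25925405]
```

View pics/p2.png

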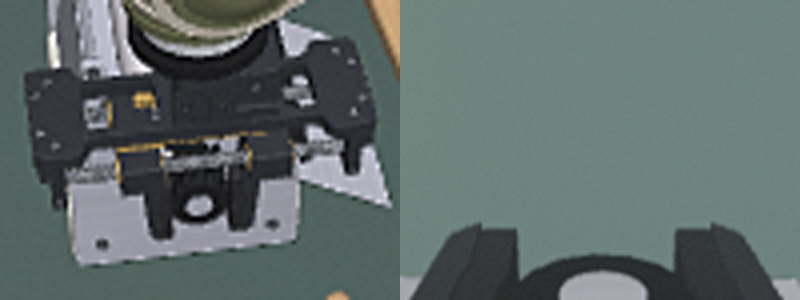

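The knob is gripped and pulled about 8 mm (9.7 N spring load), so I'll pull a little further. Then, with the +x pad pressing harder, I'll lift slowly so that pad rolls the knob clockwise.

Emit:
{"method": "carry_out", "body": {
  "plan": [
    [-0.001,0.0035,0,0,1],
    [-0.001,0.0035,0,0,1],
    [0,0,0.002,0,1],
    [0,0,0.003,0,1],
    [0,0,0.003,0,1],
    [0,0,0.003,0,1],
    [0,0,0.003,0,1],
    [0,0,0.002,0,1],
    [0,0,0,0,1]
  ]
}}

```text
time: 4.77
tool_pos: [0.6176, 0.075, 0.113]
tool_rot: [[0.282, 0.959, 0.002], [0.959, -0.282, -0.005], [-0.004, 0.004, -1.0]]
force: [22.5, -16.1, -31.5]
finger_gap: 0.387
grip_force: 32.1
```

```bash
python3 - <<'E'
from h import *
S=look('s3')
E
```

```text
4.7667 E 0.5697 N 0.2500 z 0.1130 F e,n,z 26.2 -8.9 -31.5 grip 32.06909104141232 34.0487649277372
scene 365 N max [0.26075588 0.26147731]
```

Emit:
{"method": "carry_out", "body": {
  "plan": [
    [0,0,0.002,0,1],
    [0,0,0.002,0,1],
    [0,0,0.002,0,1],
    [0,0,0.002,0,1],
    [0,0,0,0,1]
  ]
}}

```text
time: 5.28
tool_pos: [0.6175, 0.075, 0.1168]
tool_rot: [[0.282, 0.959, 0.002], [0.959, -0.282, -0.005], [-0.004, 0.003, -1.0]]
force: [21.6, -15.6, -32.0]
finger_gap: 0.389
grip_force: 31.5
```

```bash
python3 - <<'E'
from h import *
S=look('s4')
S2=pickle.load(open('s2.pkl','rb'))
a=[cv2.resize(x['wrist'][0][220:290,200:320],(400,233),interpolation=2) for x in(S2,S)]
b=[cv2.resize(x['scene'][0][190:240,225:285],(400,333),interpolation=2) for x in(S2,S)]
save(np.vstack([np.hstack(a),np.hstack(b)]),'p4.png')
E
```

```text
5.2833 E 0.5697 N 0.2499 z 0.1168 F e,n,z 25.2 -8.7 -32.0 grip 31.534133702516556 34.23486943466768
scene 369 N max [0.26085708 0.26139414]
```

View pics/p4.png

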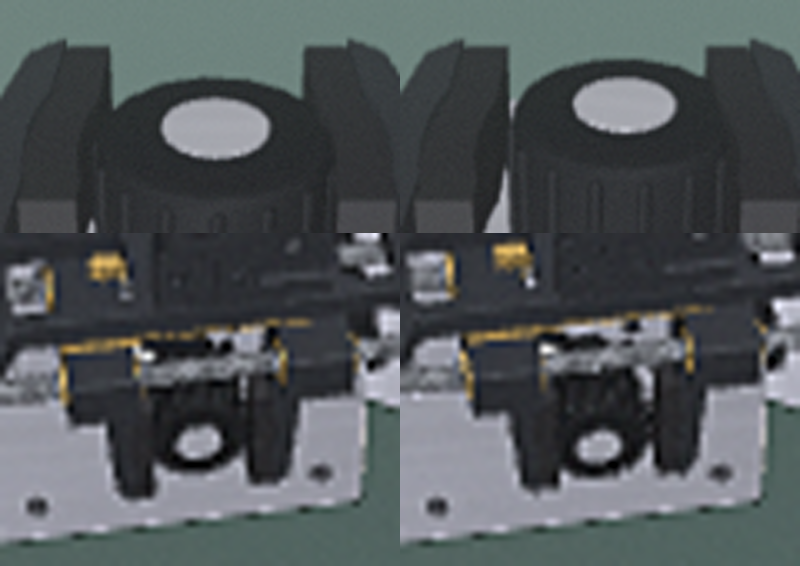

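```bash
python3 - <<'E'
from h import *
for t in('s1','s2','s3','s4'):
    S=pickle.load(open(t+'.pkl','rb'))
    for nm in('scene','wrist'):
        im,d,m=S[nm];P=cloud(m,d);E,N,Z=P@e,P@n,P[...,2]
        k=(d>0)&(im.min(2)>110)&(abs(E-.572)<.01)&(abs(Z-.125)<.012)&(N>.235)
        print(t,nm,k.sum(),np.median(N[k]),E[k].mean(),Z[k].mean())
        # knob rear/fluted top strip N range
        if nm=='wrist':
            k=(d>0)&(im.max(2)<90)&(abs(E-.572)<.006)&(Z>.139)&(Z<.15)&(N>.2)&(N<.28); print('   top strip N',np.percentile(N[k],[0.5,99.5]),k.sum())
    if t!='s1':
        im,d,m=S['wrist'];
        # intensity vs angle profile on knob's top at N mid
        P=cloud(m,d);E,N,Z=P@e,P@n,P[...,2]
        k=(d>0)&(N>.235)&(N<.25)&(Z>.13)&(Z<.15)&(abs(E-.5725)<.013)
        a=np.degrees(np.arctan2(E[k]-.5725,Z[k]-.125)); g=im[k].mean(1)
        print('   ',[int(g[(a>=x)&(a<x+3)].mean()) if ((a>=x)&(a<x+3)).any() else -1 for x in range(-42,43,3)])
E
```

```text
s1 scene 107 0.4438323882446878 0.5723000609199209 0.12428198731101248
s1 wrist 351 0.3551719215231792 0.5719366290957048 0.12541771000260227
   top strip N [0.20242684 0.245934  ] 423
s2 scene 110 0.4439479058568627 0.5724896573916359 0.12386627130029478
s2 wrist 2311 0.3538659906928852 0.5720588657938405 0.12455507359369955
   top strip N [0.22407238 0.25409019] 730
    [50, 51, 51, 52, 52, 48, 56, 52, 57, 58, 60, 60, 58, 56, 51, 53, 56, 56, 52, 54, 53, 52, 50, 48, 47, 49, 47, 45, 54]
s3 scene 111 0.44473011770135545 0.5726534012903451 0.12353129306295253
s3 wrist 2039 0.3537249158655929 0.5720315574236583 0.12445782320064748
   top strip N [0.22575016 0.25605804] 691
    [50, 52, 52, 51, 52, 51, 53, 57, 58, 59, 59, 57, 56, 51, 52, 56, 54, 53, 53, 53, 53, 44, 49, 48, 48, 45, 49, 52, 48]
s4 scene 107 0.443899836936836 0.5726230955153288 0.12413411772970441
s4 wrist 1893 0.3537084360812847 0.5720581717528614 0.12443848951000026
   top strip N [0.24226048 0.25576684] 664
    [50, 56, 51, 52, 53, 54, 54, 52, 51, 52, 53, 56, 55, 55, 55, 52, 55, 49, 50, 52, 51, 49, 49, 52, 50, 44, 45, 44, 46]
```

```bash
cat >> h.py <<'E'
def strip(S,Nf,c=(.5722,.1245),R=.0178,span=40):
    im,d,m=S['wrist']; a=np.radians(np.arange(-span,span+.1,.5)); Ns=np.linspace(Nf-.011,Nf-.003,15)
    A,NN=np.meshgrid(a,Ns); X=(c[0]+R*np.sin(A))[...,None]*e+NN[...,None]*n+(c[1]+R*np.cos(A))[...,None]*np.array([0,0,1.])
    uv=proj(m,X.reshape(-1,3)).astype(np.float32).reshape(*A.shape,2)
    g=cv2.remap(im.mean(2).astype(np.float32),uv[...,0],uv[...,1],cv2.INTER_LINEAR).mean(0)
    return g-cv2.GaussianBlur(g[None],(0,0),12)[0]
E
python3 - <<'E'
from h import *
G={}
for t,f in(('s1',.2460),('s2',.2541),('s3',.256),('s4',.2558)):
    G[t]=strip(pickle.load(open(t+'.pkl','rb')),f); g=G[t]
    print(t,[int(round(x)) for x in g[::3]])
    mn=[-40+.5*i for i in range(2,len(g)-2) if g[i]==g[i-2:i+3].min() and g[i]<-1]; print('  minima deg',mn)
E
```

```text
s1 [-1, 0, 0, 0, 0, 0, 0, 0, 0, 0, 1, 1, 0, -2, -1, 0, 0, 1, 1, 1, 1, 1, 1, 1, 0, 0, -1, -2, -2, -1, 0, 2, 1, 0, 1, 1, 0, -1, 0, 1, 1, 2, 1, 0, -1, -1, -1, -1, 0, 0, 0, 0, 0, 0]
  minima deg [-20.0, 1.0, 28.0]
s2 [-6, -4, -2, -1, 0, 0, 0, 0, 0, -1, -1, 1, 3, 0, -3, -1, 2, 1, 2, 2, 2, 2, 2, 3, 1, -1, 0, 1, -2, -3, 0, 2, 2, 1, 1, 1, 1, 0, 0, 0, 0, 4, 4, 0, -2, -2, -1, 0, 0, -1, -1, -2, -3, -5]
  minima deg [-25.5, -19.5, -2.0, 3.5, 27.0]
s3 [-1, -1, 0, 0, 0, 0, 0, -1, -2, 0, 3, -2, -6, -2, 1, 2, 2, 2, 2, 2, 3, 4, 0, -3, 1, 1, -4, -4, 0, 2, 2, 1, 1, 1, 0, 0, 0, -1, 0, 4, 3, -1, -4, -2, 0, -1, -1, -1, -1, -1, -1, -1, 0, 2]
  minima deg [-28.5, -21.5, -5.0, -0.5, 16.0, 23.0, 36.0]
s4 [-4, -1, 5, 3, -2, -5, -2, 0, 0, 1, 0, 1, 1, 2, 2, -3, -2, 3, 1, -6, -3, 1, 2, 1, 1, 1, 1, 1, 1, 2, -1, 0, 3, 0, -4, -4, 0, 1, 1, 0, 0, 0, -1, -1, -1, -1, 4, 6, 3, 0, -4, -3, -2, -1]
  minima deg [-32.5, -17.0, -11.0, 6.0, 12.0, 27.0, 35.0]
```

Flute tracking shows the knob turned 15.5° clockwise: 4° on the first lift, then 11.5° on 3.8 mm, as the rolling predicts. I'll continue up to about 45°.

Emit:
{"method": "carry_out", "body": {
  "plan": [
    [0,0,0.002,0,1],
    [0,0,0.002,0,1],
    [0,0,0.002,0,1],
    [0,0,0.002,0,1],
    [0,0,0.002,0,1],
    [0,0,0.002,0,1],
    [0,0,0.002,0,1],
    [0,0,0.002,0,1],
    [0,0,0.002,0,1],
    [0,0,0,0,1]
  ]
}}

```text
time: 6.22
tool_pos: [0.6178, 0.0749, 0.1272]
tool_rot: [[0.282, 0.959, 0.004], [0.959, -0.282, -0.005], [-0.004, 0.005, -1.0]]
force: [18.6, -15.1, -25.2]
finger_gap: 0.399
grip_force: 29.8
```

```bash
cat >> h.py <<'E'
def flutes(S):
    im,d,m=S['wrist'];P=cloud(m,d);E,N,Z=P@e,P@n,P[...,2]
    k=(d>0)&(im.max(2)<90)&(abs(E-.572)<.006)&(Z>.139)&(Z<.15)&(N>.2)&(N<.28); f=np.percentile(N[k],99.5)
    g=strip(S,f); th=np.arange(-40,40.1,.5)
    # phase of the 22.5 deg period
    w=np.abs(th)<=33.75; c=np.sum(g[w]*np.exp(-1j*2*np.pi*th[w]/22.5)); print('front N %.4f'%f,'phase deg of flutes',np.degrees(np.angle(-c))*-22.5/360%22.5)
    print('  minima',[th[i] for i in range(2,len(g)-2) if g[i]==g[i-2:i+3].min() and g[i]<-1.5])
E
python3 - <<'E'
from h import *
for t in('s2','s3','s4'): flutes(pickle.load(open(t+'.pkl','rb')))
S=look('s5'); flutes(S)
E
```

```text
front N 0.2541 phase deg of flutes 3.729912392237488
  minima [np.float64(-25.5), np.float64(-19.5), np.float64(3.5), np.float64(27.0)]
front N 0.2561 phase deg of flutes 22.21423825666584
  minima [np.float64(-28.5), np.float64(-21.5), np.float64(-5.0), np.float64(-0.5), np.float64(23.0)]
front N 0.2558 phase deg of flutes 12.615689412509285
  minima [np.float64(-32.5), np.float64(-17.0), np.float64(-11.0), np.float64(6.0), np.float64(12.0), np.float64(27.0), np.float64(35.0)]
6.2167 E 0.5700 N 0.2499 z 0.1272 F e,n,z 22.1 -9.1 -25.2 grip 29.804725348949432 35.08847216022127
scene 377 N max [0.26082361 0.26113522]
front N 0.2564 phase deg of flutes 17.85866285773382
  minima [np.float64(-33.5), np.float64(-25.5), np.float64(-8.5), np.float64(-3.5), np.float64(13.0), np.float64(19.5), np.float64(34.0)]
```

Emit:
{"method": "carry_out", "body": {
  "plan": [
    [0.0033,-0.001,-0.0028,0,1],
    [0.0033,-0.001,-0.0028,0,1],
    [0,0,0,0,1],
    [0,0,0,0,1]
  ]
}}

```text
time: 6.65
tool_pos: [0.6191, 0.0748, 0.1257]
tool_rot: [[0.281, 0.96, -0.0], [0.96, -0.281, -0.004], [-0.004, 0.001, -1.0]]
force: [3.7, -13.5, -9.1]
finger_gap: 0.4
grip_force: 29.9
```

```bash
python3 - <<'E'
from h import *
S=look('s6'); flutes(S)
E
```

```text
6.65 E 0.5712 N 0.2502 z 0.1257 F e,n,z 7.5 -11.9 -9.1 grip 29.899671971797943 35.1644681311754
scene 394 N max [0.26105991 0.26177974]
front N 0.2561 phase deg of flutes 18.63719414411626
  minima [np.float64(-32.5), np.float64(-25.0), np.float64(-9.0), np.float64(-3.0), np.float64(13.5), np.float64(19.0), np.float64(31.5), np.float64(34.0)]
```

Emit:
{"method": "carry_out", "body": {
  "plan": [
    [0,0,0,0,0.5],
    [0,0,0,0,0],
    [0,0,0,0,0],
    [0,0,0,0,0],
    [0,0,0,0,0],
    [0,0,0.04,0,0],
    [0,0,0.04,0,0],
    [0,0,0.04,0,0],
    [0,0,0.04,0,0],
    [0,0,0.04,0,0],
    [0,0,0.04,0,0],
    [0,0,0,0,0]
  ]
}}

```text
time: 7.75
tool_pos: [0.6195, 0.0777, 0.2512]
tool_rot: [[0.279, 0.96, 0.007], [0.96, -0.279, -0.0], [0.002, 0.007, -1.0]]
force: [-0.5, -0.5, 1.4]
finger_gap: 1.0
grip_force: 0.0
```

```bash
cat >> h.py <<'E'
def tab(S):
    # black tab on steel plate: pixels at N between plate and knob, around axis, from the wrist view
    im,d,m=S['wrist'];P=cloud(m,d);E,N,Z=P@e-.5722,P@n,P[...,2]-.125
    r=np.hypot(E,Z); k=(d>0)&(im.max(2)<80)&(N>.2015)&(N<.2165)&(r>.012)&(r<.03)&(Z>-.01)
    a=np.degrees(np.arctan2(E,Z))[k]; print('tab pts',k.sum(),'angle med',np.median(a) if k.any() else None,'hist',np.histogram(a,bins=np.arange(-90,91,15))[0],'r max',r[k].max() if k.any() else None)
E
python3 - <<'E'
from h import *
tab(pickle.load(open('s1.pkl','rb')))
S=look('s7'); flutes(S); tab(S)
m=S['wrist'][2]; u,v=proj(m,[(.5722*e+.21*n+[0,0,.125])])[0].astype(int); print(u,v)
crop(S,'wrist',(max(v-50,0),v+50,max(u-65,0),u+65),5,'p7.png')
E
```

```text
tab pts 123 angle med 44.15069590941213 hist [ 0  0  0  3  4  8  4  6 42 45 11  0] r max 0.02598188830751469
7.75 E 0.5707 N 0.2531 z 0.2512 F e,n,z -0.4 -0.6 1.4 grip 0.0 87.98811721550115
scene 278 N max [0.25274354 0.25319918]
front N 0.2508 phase deg of flutes 20.25346541669801
  minima [np.float64(-33.5), np.float64(-10.0), np.float64(-3.5)]
tab pts 100 angle med 6.873378133138443 hist [ 0  1  1  1  2 24 37 25  5  2  2  0] r max 0.02647990856358951
261 228
```

View pics/p7.png

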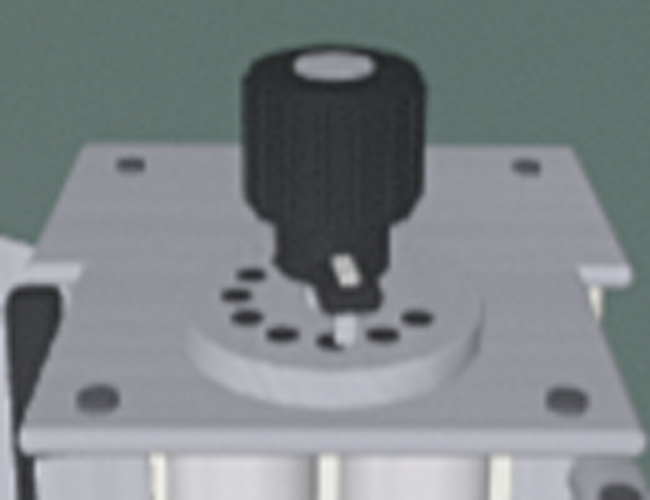

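The picture shows the pin resting on the plate just short of the wanted top hole: pin at (345,340), hole at (330,341), about 8° to go. I'll regrip without pulling and roll the last bit.

Emit:
{"method": "carry_out", "body": {
  "plan": [
    [-0.0092,-0.0202,0,0,0],
    [0,0,-0.0386,0,0],
    [0,0,-0.0386,0,0],
    [0,0,-0.0386,0,0],
    [0,0,-0.0386,0,0],
    [0,0,-0.0386,0,0],
    [0,0,-0.0386,0,0],
    [0,0,-0.0386,0,0],
    [0,0,0,0,0],
    [0,0,0,0,0],
    [0,0,0,0,0]
  ]
}}

```text
time: 8.77
tool_pos: [0.614, 0.0671, 0.1125]
tool_rot: [[0.28, 0.96, 0.001], [0.96, -0.28, -0.0], [0.0, 0.001, -1.0]]
force: [0.4, -0.7, -0.1]
finger_gap: 1.003
grip_force: 0.0
```

Emit:
{"method": "carry_out", "body": {
  "plan": [
    [0,0,0,0,0.5],
    [0,0,0,0,1],
    [0,0,0,0,1],
    [0,0,0,0,1],
    [0,0,0,0,1],
    [0,0,0,0,1],
    [0,0,0,0,1],
    [-0.0019,0.0006,0,0,1],
    [-0.0019,0.0006,0,0,1],
    [0,0,0,0,1]
  ]
}}

```text
time: 9.6
tool_pos: [0.6155, 0.065, 0.113]
tool_rot: [[0.281, 0.96, 0.01], [0.96, -0.281, -0.005], [-0.002, 0.011, -1.0]]
force: [12.6, -16.6, -2.9]
finger_gap: 0.391
grip_force: 29.6
```

```bash
python3 - <<'E'
from h import *
S=look('s8'); flutes(S)
E
```

```text
9.6 E 0.5706 N 0.2398 z 0.1130 F e,n,z 16.8 -12.3 -2.9 grip 29.59267158061266 34.44779562818112
scene 375 N max [0.25054324 0.2511989 ]
front N 0.2484 phase deg of flutes 16.779205392495136
  minima [np.float64(-34.5), np.float64(-27.5), np.float64(-10.0), np.float64(-5.5), np.float64(11.0), np.float64(17.5), np.float64(32.0)]
```

Emit:
{"method": "carry_out", "body": {
  "plan": [
    [0.0038,-0.0012,0,0,1],
    [0,0,0,0,1],
    [0,0,0,0,0.5],
    [0,0,0,0,0],
    [0,0,0,0,0],
    [0,0,0,0,0],
    [0,0,0.05,0,0],
    [0,0,0.06,0,0],
    [0,0,0.06,0,0],
    [0,0,0.06,0,0],
    [0,0,0.04,0,0],
    [0,0,0,0,0]
  ]
}}

```text
time: 10.7
tool_pos: [0.6149, 0.0677, 0.2515]
tool_rot: [[0.279, 0.96, 0.008], [0.96, -0.279, -0.0], [0.002, 0.008, -1.0]]
force: [0.1, -0.6, 0.9]
finger_gap: 0.999
grip_force: 0.0
```

```bash
python3 - <<'E'
from h import *
S=look('s9'); flutes(S); tab(S)
im,d,m=S['wrist']; u,v=proj(m,[(.5722*e+.21*n+[0,0,.125])])[0].astype(int)
S7=pickle.load(open('s7.pkl','rb')); m7=S7['wrist'][2]
P=cloud(m,d);E,N,Z=P@e-.5722,P@n,P[...,2]-.125
# dark dots/hole pixels on plate and white pin
for T in(S7,S):
    im,d,m=T['wrist'];P=cloud(m,d);E,N,Z=P@e-.5722,P@n,P[...,2]-.125
    k=(d>0)&(abs(E)<.002)&(Z>.016)&(Z<.03)&(N>.19)&(N<.26); print('E~0 strip above axis: N',np.percentile(N[k],[1,50,99]))
    k=(d>0)&(im.max(2)<90)&(N>.22)&(N<.27)&(np.hypot(E,Z)<.02)&(Z>.01); print(' knob N',np.percentile(N[k],[.5,99.5]))
crop(S,'wrist',(max(v-50,0),v+50,max(u-65,0),u+65),5,'p9.png')
E
```

```text
10.7 E 0.5692 N 0.2423 z 0.2515 F e,n,z 0.2 -0.6 0.9 grip 0.0 87.91485299318202
scene 270 N max [0.24812651 0.24871515]
front N 0.2457 phase deg of flutes 14.844548919580483
  minima [np.float64(-39.0), np.float64(-8.5), np.float64(13.0)]
tab pts 122 angle med 3.144093272868857 hist [ 0  0  0  3 10 42 37 21  3  4  2  0] r max 0.026890400385785804
E~0 strip above axis: N [0.19948607 0.22598434 0.25014963]
 knob N [0.22129769 0.25090366]
E~0 strip above axis: N [0.19946552 0.22298385 0.2451063 ]
 knob N [0.22007102 0.2459679 ]
```

View pics/p9.png

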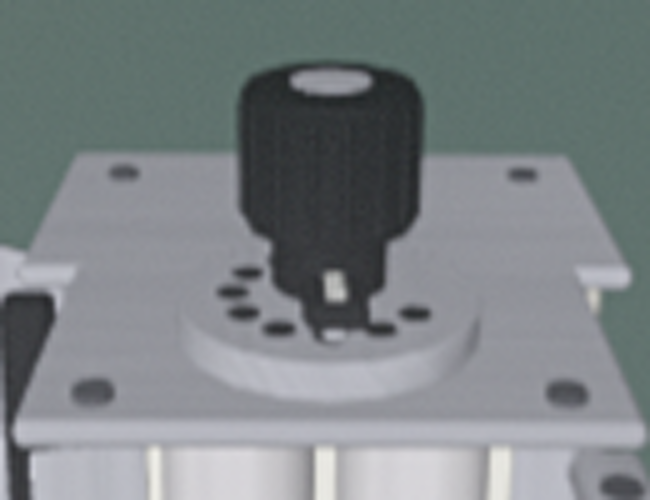

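The pin has dropped into the top hole. The knob's front face reads N 0.2457 against 0.2459 at the start, so it is fully home, with the tab upright. Now the guard: going over and behind its tab with the fingers shut.

Emit:
{"method": "carry_out", "body": {
  "plan": [
    [0,0,0.0425,0,0.5],
    [0,0,0.0425,0,1],
    [0,0,0.0425,0,1],
    [0,0,0.0425,0,1],
    [0.0154,-0.0539,0,0,1],
    [0.0154,-0.0539,0,0,1],
    [0.0154,-0.0539,0,0,1],
    [0.0154,-0.0539,0,0,1],
    [0.0154,-0.0539,0,0,1],
    [0.0154,-0.0539,0,0,1],
    [0,0,0,0,1],
    [0,0,0,0,1]
  ]
}}

```text
time: 11.8
tool_pos: [0.6601, -0.0954, 0.3291]
tool_rot: [[0.281, 0.96, -0.004], [0.96, -0.281, 0.002], [0.0, -0.004, -1.0]]
force: [-1.0, -0.5, -0.4]
finger_gap: 0.117
grip_force: 0.0
```

```bash
python3 - <<'E'
from h import *
S=look('s10')
S1=pickle.load(open('s1.pkl','rb')); T=pickle.load(open('s0.pkl','rb'))
im,d,m=T['top'];P=cloud(m,d);E,N,Z=P@e-.5722,P@n-.0985,P[...,2]
k=(d>0)&(Z>.19)&(Z<.31)&(abs(N)<.085)&(E>0)&(E<.15); print('guard wires',k.sum())
for a,b in((.19,.22),(.22,.25),(.25,.275),(.275,.3)):
    s=k&(Z>=a)&(Z<b); print(a,s.sum(),np.percentile(E[s],[5,50,95]) if s.any() else '',Z[s].mean())
# tab from two views: scene
for nm in('top','scene'):
    im,d,m=T[nm];P=cloud(m,d);E,N,Z=P@e-.5722,P@n-.0985,P[...,2]
    k=(d>0)&(im.max(2)<70)&(Z>.25)&(Z<.31)&(abs(N)<.05); print(nm,k.sum(),[np.percentile(x[k],[2,50,98]).round(4) for x in(E,N,Z)] if k.any() else '')
E
```

```text
11.8 E 0.6596 N 0.0991 z 0.3291 F e,n,z -0.8 -0.7 -0.4 grip 0.0 10.302190163616354
scene 274 N max [0.24729411 0.24780331]
guard wires 957
0.19 271 [0.05095759 0.05294696 0.05499769] 0.20593390183119256
0.22 168 [0.05224502 0.05471794 0.05696487] 0.2401064077695456
0.25 175 [0.0537169  0.05571879 0.05778332] 0.25847672623306345
0.275 343 [0.05389525 0.05629005 0.06006536] 0.28440167267679256
top 117 [array([0.0532, 0.055 , 0.059 ]), array([-0.0177,  0.0026,  0.0219]), array([0.2801, 0.2905, 0.2944])]
scene 44 [array([0.0569, 0.0605, 0.064 ]), array([-0.0153,  0.0067,  0.0224]), array([0.2813, 0.2902, 0.2925])]
```

Emit:
{"method": "carry_out", "body": {
  "plan": [
    [0,0,-0.0386,0,1],
    [0,0,-0.0386,0,1],
    [0,0,0,0,1],
    [-0.0134,0.004,0.0015,0,1],
    [-0.0134,0.004,0.0015,0,1],
    [-0.011,0.0033,-0.0012,0,1],
    [-0.011,0.0033,-0.0012,0,1],
    [-0.011,0.0033,-0.0012,0,1],
    [-0.011,0.0033,-0.0012,0,1],
    [-0.011,0.0033,-0.0012,0,1],
    [0,0,0,0,1]
  ]
}}

```text
time: 12.82
tool_pos: [0.6183, -0.0816, 0.2931]
tool_rot: [[0.279, 0.96, 0.002], [0.96, -0.279, -0.001], [-0.0, 0.002, -1.0]]
force: [0.1, -0.1, 0.5]
finger_gap: 0.005
grip_force: 0.1
```

```bash
cat >> h.py <<'E'
def guard():
    s=bot.get_state();p=s['tool_pos'];f=s['force'];print(s['time'],'E %.4f N %.4f z %.4f'%(p@e,p@n,p[2]),'F',(f@e).round(1),(f@n).round(1),f[2].round(1))
    for nm in('top','scene'):
        im,d,m=snap(nm);P=cloud(m,d);E,N,Z=P@e-.6242,P@n-.0985,P[...,2]-.174
        k=(d>0)&(abs(N)>.066)&(abs(N)<.076)&(E<.02)&(E>-.12)&(Z>-.004)&(Z<.13)&(np.hypot(E,Z)>.06)&(np.hypot(E,Z)<.115)
        a=np.degrees(np.arctan2(Z[k],-E[k])); print(nm,k.sum(),'side rod angle',np.percentile(a,[10,50,90]).round(1) if k.any() else '')
E
python3 -c "
from h import *
guard()"
```

```text
12.8167 E 0.6155 N 0.1003 z 0.2931 F 0.1 -0.0 0.5
top 9 side rod angle [75.1 76.1 77.8]
scene 25 side rod angle [76.9 79.  80.1]
```

Emit:
{"method": "carry_out", "body": {
  "plan": [
    [-0.0103,0.0031,-0.004,0,1],
    [-0.0103,0.0031,-0.004,0,1],
    [-0.0103,0.0031,-0.004,0,1],
    [-0.0103,0.0031,-0.004,0,1],
    [-0.0103,0.0031,-0.004,0,1],
    [-0.0096,0.0029,-0.0066,0,1],
    [-0.0096,0.0029,-0.0066,0,1],
    [-0.0096,0.0029,-0.0066,0,1],
    [-0.0096,0.0029,-0.0066,0,1],
    [-0.0096,0.0029,-0.0066,0,1],
    [0,0,0,0,1],
    [0,0,0,0,1]
  ]
}}

```text
time: 13.92
tool_pos: [0.5691, -0.0669, 0.2651]
tool_rot: [[0.28, 0.96, -0.001], [0.96, -0.28, 0.0], [0.0, -0.001, -1.0]]
force: [0.6, -0.0, 0.2]
finger_gap: 0.005
grip_force: 0.0
```

```bash
python3 -c "
from h import *
guard()"
```

```text
13.9167 E 0.5642 N 0.1001 z 0.2651 F 0.6 0.2 0.2
top 85 side rod angle [47.1 48.8 49.6]
scene 45 side rod angle [47.7 49.2 50.4]
```

Emit:
{"method": "carry_out", "body": {
  "plan": [
    [-0.0084,0.0025,-0.0098,0,1],
    [-0.0084,0.0025,-0.0098,0,1],
    [-0.0084,0.0025,-0.0098,0,1],
    [-0.0084,0.0025,-0.0098,0,1],
    [-0.0084,0.0025,-0.0098,0,1],
    [-0.0065,0.002,-0.0104,0,1],
    [-0.0065,0.002,-0.0104,0,1],
    [-0.0065,0.002,-0.0104,0,1],
    [-0.0065,0.002,-0.0104,0,1],
    [-0.0065,0.002,-0.0104,0,1],
    [0,0,0,0,1],
    [0,0,0,0,1]
  ]
}}

```text
time: 15.02
tool_pos: [0.5319, -0.0557, 0.2144]
tool_rot: [[0.28, 0.96, -0.001], [0.96, -0.28, 0.0], [0.0, -0.001, -1.0]]
force: [-0.2, -0.4, 0.7]
finger_gap: 0.002
grip_force: 0.0
```

```bash
python3 -c "
from h import *
guard()"
```

```text
15.0167 E 0.5254 N 0.1002 z 0.2144 F -0.1 -0.5 0.7
top 34 side rod angle [14.5 15.5 16.4]
scene 60 side rod angle [12.6 14.6 15.8]
```

Emit:
{"method": "carry_out", "body": {
  "plan": [
    [-0.003,0.0009,-0.0075,0,1],
    [-0.003,0.0009,-0.0075,0,1],
    [-0.003,0.0009,-0.0075,0,1],
    [-0.003,0.0009,-0.0075,0,1],
    [-0.003,0.0009,-0.0075,0,1],
    [-0.003,0.0009,-0.0075,0,1],
    [0,0,-0.003,0,1],
    [0,0,-0.003,0,1],
    [0,0,-0.003,0,1],
    [0,0,0,0,1],
    [0,0,0,0,1]
  ]
}}

```text
time: 16.03
tool_pos: [0.5232, -0.0531, 0.1877]
tool_rot: [[0.28, 0.96, -0.0], [0.96, -0.28, 0.0], [0.0, -0.0, -1.0]]
force: [0.5, -0.6, -0.1]
finger_gap: 0.008
grip_force: 0.0
```

```bash
python3 -c "
from h import *
guard()"
```

```text
16.0333 E 0.5163 N 0.1001 z 0.1877 F 0.6 -0.4 -0.1
top 16 side rod angle [0.9 2.6 3.3]
scene 43 side rod angle [-0.8  1.   2.3]
```

Nearly shut. I'll press on in small steps until the stop is felt.

Emit:
{"method": "carry_out", "body": {
  "plan": [
    [0,0,-0.002,0,1],
    [0,0,-0.002,0,1],
    [0,0,0,0,1],
    [0,0,0,0,1]
  ]
}}

```text
time: 16.47
tool_pos: [0.5233, -0.0531, 0.1864]
tool_rot: [[0.28, 0.96, 0.001], [0.96, -0.28, -0.0], [-0.0, 0.001, -1.0]]
force: [-1.5, 0.8, 6.6]
finger_gap: 0.005
grip_force: 2.7
```

Emit:
{"method": "carry_out", "body": {
  "plan": [
    [0,0,-0.001,0,1],
    [0,0,-0.001,0,1],
    [0,0,0,0,1],
    [0,0,0,0,1]
  ]
}}

```text
time: 16.8
tool_pos: [0.5233, -0.0531, 0.1862]
tool_rot: [[0.279, 0.96, 0.002], [0.96, -0.279, -0.001], [-0.0, 0.002, -1.0]]
force: [-3.9, 1.0, 12.4]
finger_gap: 0.004
grip_force: 6.3
```

At z 0.186 the force rises without further motion. The fingertips are at 0.178, the tab's shut height. Backing off straight up to check.

Emit:
{"method": "carry_out", "body": {
  "plan": [
    [0,0,0.004,0,1],
    [0,0,0.01,0,1],
    [0,0,0.04,0,1],
    [0,0,0.06,0,1],
    [-0.02,0,0.06,0,1],
    [-0.06,0,0.05,0,1],
    [-0.07,0,0,0,1],
    [-0.07,0,0,0,1],
    [-0.05,0,0,0,1],
    [0,0,0,0,1],
    [0,0,0,0,1],
    [0,0,0,0,1]
  ]
}}

```text
time: 17.8
tool_pos: [0.3888, -0.0533, 0.297]
tool_rot: [[0.28, 0.96, 0.001], [0.96, -0.28, -0.0], [-0.0, 0.001, -1.0]]
force: [0.1, -0.2, -0.3]
finger_gap: 0.001
grip_force: 0.0
```

```bash
python3 - <<'E'
from h import *
guard()
S={k:snap(k) for k in('scene','top')}; T=pickle.load(open('s0.pkl','rb'))
for nm in('scene','top'):
    im,d,m=S[nm];P=cloud(m,d);E,N,Z=P@e,P@n,P[...,2]
    k=(d>0)&(im.max(2)<70)&(abs(E-.5142)<.02)&(abs(N-.0985)<.03)&(Z>.165)&(Z<.21); print(nm,'tab',k.sum(),[np.percentile(x[k],[2,50,98]).round(4) for x in(E,N,Z)] if k.any() else '')
    k=(d>0)&(im.max(2)<75)&(abs(E-.5722)<.02)&(N>.22)&(N<.27)&(Z>.11)&(Z<.15); print(nm,'knob N',np.percentile(N[k],[50,97,99]) if k.any() else '')
im,d,m=T['scene'];P=cloud(m,d);E,N,Z=P@e,P@n,P[...,2];k=(d>0)&(im.max(2)<75)&(abs(E-.5722)<.02)&(N>.22)&(N<.27)&(Z>.11)&(Z<.15); print('start scene knob N',np.percentile(N[k],[50,97,99]))
a=cv2.resize(S['scene'][0][95:335,110:350],(400,400),interpolation=2);b=cv2.resize(S['top'][0][80:290,120:440],(400,263),interpolation=2)
save(np.hstack([a,cv2.copyMakeBorder(b,0,137,0,0,cv2.BORDER_CONSTANT)]),'end.png')
E
```

```text
17.8 E 0.3876 N 0.0611 z 0.2970 F 0.1 -0.2 -0.3
top 134 side rod angle [0.7 2.1 3.4]
scene 72 side rod angle [-1.3  0.6  1.9]
scene tab 69 [array([0.509 , 0.5158, 0.5225]), array([0.0792, 0.1027, 0.122 ]), array([0.1715, 0.1762, 0.1793])]
scene knob N [0.24110947 0.24809685 0.24833226]
top tab 124 [array([0.5061, 0.512 , 0.5184]), array([0.0811, 0.1004, 0.1198]), array([0.175 , 0.1785, 0.1809])]
top knob N [0.23360887 0.24652536 0.24668908]
start scene knob N [0.24111855 0.24820492 0.24872766]
```

View pics/end.png

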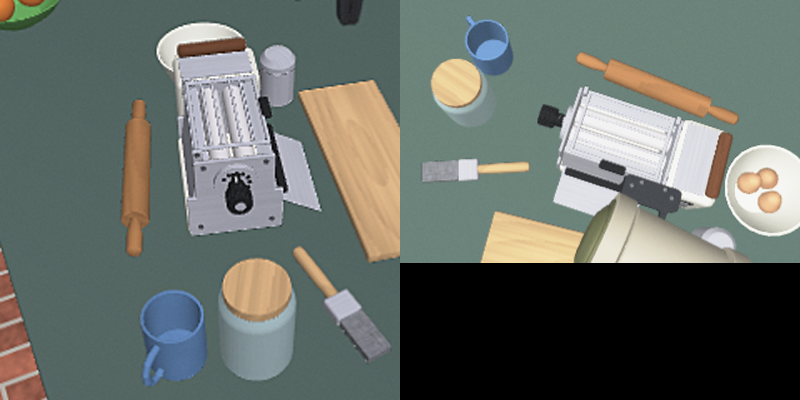

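The guard lies level over the rollers, with its tab top at about z 0.178. The tab points up with the knob home, nothing else has moved, and the robot is clear, so I'm handing in.

```bash
python3 -c "
from bench import bot
print(bot.hand_in())"
```

```text
the job is handed in; nothing more can be done
None
```

I set the rollers two notches finer, with the knob's pin home in the second hole on, then lowered the guard until it was shut; the job is handed in at about 18 s of robot time, and the final pictures show nothing else moved.

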